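Release the red tin from a gravity-feed tin rack

TASK

A donated two-lane tin rack is being tried out before it goes on the shop floor. Press down the yellow pedal of the lane that holds the red tin, so that its gate lifts and the tin rolls by itself down to the front lip of the rack, then let the pedal come back up so that the gate is shut again. Do not touch the tins or work the other lane's pedal, keep the blue tin where it is, and leave the things standing around where they are.

Things in the scene. Friction and masses are not known exactly. Their poses are not given: they have to be found in the camera images.
- rack: Fixed wooden rack; origin on the table under the middle of the gate line, x up the slope, y to the left lane. Lanes centred at y = +40 (left) and -40 mm, 74 wide, walls 34 high, slope 10 degrees from a back wall at x = +130 to a front lip at x = -125 mm; floor 40 mm up at the gates (x = 0). Levers lie along y at x = 0: pivots at y = +-145 mm, 112 up (brackets to 122), white gate plates inside, yellow pedals outside.
- lever_left (a joint): Angle of the left lane's lever: 0 = gate shut, pedal up (rest); grows to a stop at 0.5 rad as the pedal is pressed down. Spring-returned: about 2.5 N on the pedal to start, 4.5 N at the stop. A tin rolls under the gate from about 0.3 rad. It shuts by itself when let go.
- lever_right (a joint): The same for the right lane's lever.
- pedal_left (a point): Centre of the top face of the left lane's yellow pedal, 40 x 40 mm, flat, 100 mm outside its pivot, 118 mm above the table at rest; it goes down about 48 mm in full travel. Free space below it.
- pedal_right (a point): The same for the right lane's yellow pedal.
- tin_red: Red tin with bright rims, 45 mm in diameter, 60 mm long, lying across one of the two lanes behind the shut gate (centre about 25 mm up the slope from the gate). Origin at its centre; y along its length. 0.1 to 0.16 kg. Once let go it needs about 1 s to roll down and settle at the front lip, centre about 100 mm beyond the gate (rack x = -0.10).
- tin_blue: Blue tin, same size, waiting in the other lane; must stay there.
- jar: Glass jar with green cap, 64 mm wide, 95 mm high, standing near the rack; bystander. Origin under its centre.
- mug: White mug, 76 mm wide plus handle, 85 mm high; bystander. Origin under its centre.
- bowl: Terracotta bowl, 110 mm wide, 48 mm high; bystander. Origin under its centre.
Not all that is in view belongs to the job. Several things have the shape of the tin_red; the one meant has the colours described above.

How it is judged (in metres and radians):
On the way:
1. the pedal of the red tin's lane is pressed down (lever past 0.2 rad) with the hand at that pedal (((y of tin_red in the frame of rack above 0 m and value of joint lever_left above 0.2 rad and horizontal distance between the grasp point and pedal_left below 0.09 m) or (y of tin_red in the frame of rack below 0 m and value of joint lever_right above 0.2 rad and horizontal distance between the grasp point and pedal_right below 0.09 m))), for 0.05 s.
At the end, for the whole second after the job is handed in: The red tin lies at rest in the rack at the front lip (its centre 70 to 125 mm beyond the gate line, not lifted out), both gates are shut (levers within 0.06 rad of rest), the blue tin is within 20 mm and jar, mug and bowl within 30 mm of where they were (x of tin_red in the frame of rack between -0.125 and -0.07 m and y of tin_red in the frame of rack between -0.08 and 0.08 m and z of tin_red in the frame of rack below 0.06 m and linear speed of tin_red below 0.03 m/s and value of joint each of lever_left, lever_right below 0.06 rad and distance of tin_blue from where it was at the start of the episode below 0.02 m and distance of each of jar, mug, bowl from where it was at the start of the episode below 0.03 m); the robot touches nothing.
It fails at once if the other lane's pedal is worked (lever past 0.15 rad) ((y of tin_red in the frame of rack above 0 m and value of joint lever_right above 0.15 rad) or (y of tin_red in the frame of rack below 0 m and value of joint lever_left above 0.15 rad)).
It fails at once if a tin is touched by the robot (over 1 N) (contact force between any of the fingers, the arm and tin_red above 1 N or contact force between any of the fingers, the arm and tin_blue above 1 N).
It fails at once if a tin is lifted out of its lane (z of any of tin_red, tin_blue in the frame of rack above 0.1 m).
It fails at once if the blue tin leaves its place (over 20 mm) (distance of tin_blue from where it was at the start of the episode above 0.02 m).
It fails at once if a bystander is pushed more than 30 mm (distance of any of jar, mug, bowl from where it was at the start of the episode above 0.03 m).
It also fails if it takes over 32 s, if anything falls off the work surface, if the arm or the gripper's body presses on something with over 40 N, if the wrist force passes 120 N, or if a joint passes its speed limit or range.

ROBOT

A 7-joint arm with a two-finger parallel gripper is mounted at the origin on the work surface. World frame = base frame: x ahead of the robot, y to its left, z up, the work surface at z = 0. Lengths are in mm, angles in rad, forces in N, time in s.
With the tool pointing down it reaches from about 400 to 875 mm from the base axis. Payload 4.4 kg.
Tool frame: the origin (TCP) lies at the very end of the fingers, on their centre line; the grasp point (between the pads) lies ctrl.grip_depth behind it (ctrl.grip_depth is the distance from the TCP to the grasp point, in mm); y points along the fingers, x is the direction in which the jaws open and shut, and the axes are right-handed (so a half turn about y gives the same grasp; the last joint's range is limited). The gripper opens to 85 mm and grips with 20 to 120 N. Pads are 22 mm wide; open, the fingers measure 114 mm over their backs; the gripper's body (76 mm by 85 mm) begins 54 mm behind the grasp point. The pads swing forward as they close: fully open they stand 13 mm farther back than shut.
Start: joints at [-1.289, 0.628, 0.038, 1.517, -0.027, 0.996, -0.02], TCP at [221.517, 611.104, 231.313] pointing down, gripper open.
Joint ranges: [-3.06, 3.06], [-0.37, 2.12], [-1.25, 1.32], [0.18, 2.47], [-1.1, 4.24], [0.23, 1.98], [-2.94, 2.94]. Speed limits (rad/s): [2.57, 2.57, 3.14, 3.14, 3.14, 3.14, 3.14].

INTERFACE

Orientations are given as [roll, pitch, yaw] about the fixed x, y, z axes, in that order (R = Rz(yaw) Ry(pitch) Rx(roll)).
In Python, from cell import ctrl gives the robot as it stands.
- The arm moves only by the tool apply_moves, never from a script. Its argument "motion" is a list of rows, each a list of 5 numbers: the shift along the tool's x, y, z in cm, then the turn about the tool's y in rad, then the finger opening in cm, from 0 to 8.54. In form: [[tx, ty, tz, roll, hand], ...]. A call has 1 to 20 rows; each row is the pose to reach, as a shift and turn from the pose commanded when the call began, along the tool's axes at that moment; what a row does not reach only later rows make up. A row lasts 1/8 s, in which the tool goes at most 62.5 mm and 10.7 degrees, less where a joint would pass 70% of its speed; a pose out of reach is approached as far as the arm can. A call with a gripper value outside its range is refused whole. The fingers move at their own pace and stop on an object; the grip force is fixed at half the most. Time passes only in rows, so rows that repeat a pose let the fingers close. It gives the time, the measured TCP pose, the force and the opening at its end, in the units of the state.
- ctrl.read_state(): the state, without advancing time (a new reading comes with each control period).
- ctrl.get_image(name): name is "scene" or "top" or "wrist"; returns a dict with "image" (420x560x3 uint8, red, green, blue), "vfov" (degrees; the focal length in pixels is half the picture's height over the tangent of half this angle, whatever the lens; pixels are square), "cx", "cy" (the principal point, pixels), "extrinsics" (4x4, takes a point from world to camera coordinates); the wrist camera has in their place "tool_from_camera" (4x4, takes a point from camera to tool coordinates, whose origin is the TCP and whose axes are the tool frame's). Camera axes: x right, y up, looking along -z (the intrinsics and any distortion apply to the point x, -y, -z); pixel columns grow to the right and rows downward; lengths in mm; the calibration is good to about 2 mm. A picture is of the moment at which its call begins: read the wrist's pose just before it. There is no depth.
- ctrl.finish_job(): hands the job in, once; it reports no verdict.
Trained networks look in a picture, given as the dict that the camera call returned (one of the last four; its "shot" number tells which), for a name from the list of things; names that differ only in an ending like _2 or _b are one class to them, and where a whole thing is asked for, a point or a joint stands for the part that bears it (a point fixed in the world has none). Each returns a list of dicts, best first, with "confidence" (0 to 1); they miss things now and then, are a little off and sometimes report something else, mostly with a low value. They report only what shows in the picture. A call takes as long as a camera call. They do not tell look-alikes from the thing itself.
- ctrl.search_frame(picture, query): "location" ([x, y, z] in mm, in world coordinates, good to about 4 mm: the middle of the surface that is visible of it).
- ctrl.mark_of(picture, query): "location" ([x, y, z] in mm, in world coordinates, good to about 4 mm: a listed point, or the origin of a listed thing).
The state is a dict: "clock": time; "qpos": joint angles; "qd": joint speeds; "tau": joint torques, N m; "eef_pos": TCP position; "tool_rot": TCP orientation; "force": force on the tool from outside, world axes, zero at the start; "torque": the same for the moment, N m; "width": finger opening in mm.
Only numpy, scipy, OpenCV 4.12 (cv2) and the standard library are available. Lean on these libraries where they do the work, as an engineer would, in place of code of your own. Each camera call takes 0.05 s, during which the arm holds its last target.

## Working session

There is one attempt and no reset: what is moved stays moved. The work goes in short steps, Python scripts to look and compute and a tool call to move; the robot and the scene stay as the last step left them, time stands still between calls to the robot, and variables do not carry over. Pictures are saved under pics/ and viewed, and the job is handed in when it is done.

Besides the shell and the picture viewer there is one more tool, called after ">>>" by a JSON object that holds its "name" and its "arguments", one argument or row to a line. apply_moves: Moves the arm, as the interface text tells. Its arguments: {"type":"object","properties":{"motion":{"type":"array","items":{"type":"array","items":{"type":"number"}}}},"required":["motion"]}

```bash
mkdir -p pics
python3 - <<'E'
from cell import ctrl
import cv2
s=ctrl.read_state();print(s['clock'],s['eef_pos'],s['tool_rot'],s['width'],ctrl.grip_depth)
for n in ("scene","top"):
    p=ctrl.get_image(n);cv2.imwrite(f'pics/{n}0.png',p['image'][:,:,::-1])
    print(n,p['vfov'],p['cx'],p['cy'],p['extrinsics'].tolist() if hasattr(p['extrinsics'],'tolist') else p['extrinsics'],[k for k in p])
    for q in ("rack","pedal_left","pedal_right","tin_red","tin_blue","jar","mug","bowl"):
        print(q,[( [round(v) for v in d['location']],round(d['confidence'],2)) for d in ctrl.mark_of(p,q)])
E
```

```text
0.0 [221.28307652 610.49398487 230.39580103] [-1.57081986  0.00191594  1.22299274] 85.70072411697952 18.700000000000003
scene 44.276390124610494 278.6675586540927 204.73607095639645 [[0.1003849534936384, 0.9948983212984549, -0.010009564905462788, -102.24453438271536], [-0.7713138510213443, 0.08417240424741715, 0.6308644462844877, 374.31902966677234], [0.6284885077188792, -0.05560878204677763, 0.7758284984612068, -1666.45778973005], [0.0, 0.0, 0.0, 1.0]] ['image', 'vfov', 'cx', 'cy', 'extrinsics', 'shot']
rack [([542, 13, 0], 0.75), ([409, 196, -2], 0.43)]
pedal_left [([527, 260, 112], 0.7)]
pedal_right [([554, -228, 116], 0.62)]
tin_red [([571, -24, 66], 0.79), ([452, -189, 22], 0.77), ([788, 32, 25], 0.68)]
tin_blue [([566, 55, 65], 0.81)]
jar [([693, -167, 0], 0.8), ([661, 229, 2], 0.58)]
mug [([408, 198, 0], 0.6)]
bowl [([660, 229, 2], 0.71)]
top 45.1810622059797 271.50366151267593 216.94326477705332 [[0.10011319633987215, -0.9949757944628752, 0.000718576081437061, -9.274008911010592], [0.968840071775616, 0.09764784611933569, 0.22762647796351318, -594.7187242460213], [-0.22655300315915777, -0.02209222897819904, 0.9737482581131233, -1177.6423789442392], [0.0, 0.0, 0.0, 1.0]] ['image', 'vfov', 'cx', 'cy', 'extrinsics', 'shot']
rack [([544, 14, 0], 0.87)]
pedal_left []
pedal_right [([556, -230, 118], 0.88)]
tin_red [([451, -191, 16], 0.97), ([570, -26, 72], 0.76), ([791, 33, 25], 0.64), ([554, -227, 116], 0.45)]
tin_blue [([561, 55, 70], 0.84), ([540, 15, 3], 0.52)]
jar [([689, -166, -3], 0.95)]
mug [([419, 192, 1], 0.84)]
bowl [([660, 227, -1], 0.75)]
```

View pics/scene0.png

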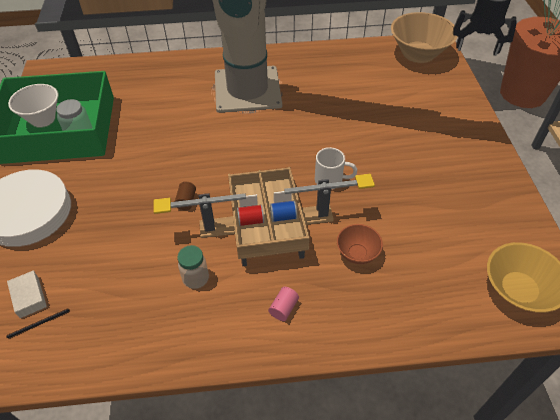

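View pics/top0.png

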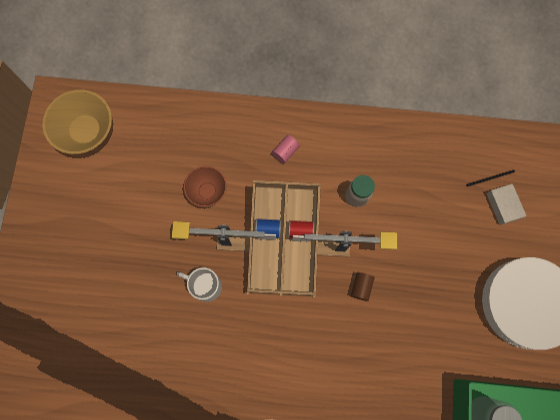

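```bash
cat > h.py <<'E'
import numpy as np,cv2
def onplane(p,u,v,z):
    f=p['image'].shape[0]/2/np.tan(np.radians(p['vfov'])/2)
    E=np.array(p['extrinsics']);d=np.array([(u-p['cx'])/f,-(v-p['cy'])/f,-1.])
    R,t=E[:3,:3],E[:3,3];o=-R.T@t;w=R.T@d
    return o+w*(z-o[2])/w[2]
E
python3 - <<'E'
from cell import ctrl
from h import *
for n in("top","scene"):
    p=ctrl.get_image(n);im=p['image'];h=cv2.cvtColor(im,cv2.COLOR_RGB2HSV)
    m=cv2.inRange(h,(22,150,150),(34,255,255));k,_,st,c=cv2.connectedComponentsWithStats(m)
    for i in range(1,k):
        if st[i,4]>60:print(n,st[i],c[i].round(1),onplane(p,*c[i],118).round(1))
    m=cv2.inRange(h,(0,200,110),(4,255,255))|cv2.inRange(h,(174,200,110),(180,255,255))
    k,_,st,c=cv2.connectedComponentsWithStats(m)
    for i in range(1,k):
        if st[i,4]>60:print(n,'red',st[i],c[i].round(1),onplane(p,*c[i],80).round(1))
s=ctrl.read_state();print(s['clock'])
yaw=s['tool_rot'][2];t=np.array([555,-226,0])
from scipy.spatial.transform import Rotation as Ro
R=Ro.from_euler('xyz',s['tool_rot']).as_matrix();print(R.round(3))
for w in([480,300,230],[600,60,230],[555,-226,230],[555,-226,145]):print(w,(R.T@(np.array(w)-s['eef_pos'])).round(1))
E
```

```text
top [172 222  18  16 153] [179.9 229.5] [529.4 260.8 118. ]
top [381 233  16  16 199] [388.6 240.2] [ 553.  -229.3  118. ]
scene [355 174  19  13 194] [364.2 180.1] [532.5 259.2 118. ]
scene [154 198  17  14 208] [161.6 204.7] [ 556.6 -228.6  118. ]
scene red [240 206  22  16 153] [250.9 212.9] [573.7 -21.5  80. ]
1.0
[[ 0.341 -0.    -0.94 ]
 [ 0.94   0.     0.341]
 [ 0.    -1.     0.   ]]
[480, 300, 230] [-204.4    1.3 -349.1]
[600, 60, 230] [-389.1    1.3 -543.7]
[555, -226, 230] [-673.3    1.2 -598.9]
[555, -226, 145] [-673.4   86.2 -598.9]
```

>>> {"name": "apply_moves", "arguments": {
  "motion": [
    [-3,0,-5,0,0],
    [-6,0,-10,0,0],
    [-9,0,-15,0,0],
    [-12,0,-20,0,0],
    [-15,0,-25,0,0],
    [-18,0,-30,0,0],
    [-21,0,-35,0,0],
    [-24,0,-40,0,0],
    [-27,0,-43,0,0],
    [-31,0,-47,0,0],
    [-35,0,-51,0,0],
    [-39,0,-54,0,0],
    [-44,0,-56,0,0],
    [-49,0,-57,0,0],
    [-54,0,-58,0,0],
    [-59,0,-59,0,0],
    [-64,0,-60,0,0],
    [-67.3,0,-60,0,0],
    [-67.3,0,-60,0,0],
    [-67.3,0,-60,0,0]
  ]
}}

```text
clock: 3.5
eef_pos: [556.6, -224.9, 231.3]
tool_rot: [-1.571, -0.001, 1.224]
force: [-0.1, -0.2, 0.5]
width: -0.0
```

Run:
```python
from cell import ctrl
from h import *
from scipy.spatial.transform import Rotation as Ro
s=ctrl.read_state();print(s['clock'],s['eef_pos'],s['tool_rot'],s['width'],s['force'],s['qpos'])
R=Ro.from_euler('xyz',s['tool_rot']).as_matrix()
for w in([555.5,-226,130],[555.5,-223,75]):print(w,(R.T@(np.array(w)-s['eef_pos'])).round(1))
p=ctrl.get_image("scene");cv2.imwrite('pics/s1.png',p['image'][:,:,::-1])
```

```text
3.5 [ 556.64591369 -224.89706338  231.27788232] [-1.57075571e+00 -1.20019128e-03  1.22388245e+00] -0.023371192010333462 [-0.12019559 -0.23565132  0.53756252] [ 0.30113807  0.55595758  0.0580328   1.66318028 -0.03988207  0.92363734
  1.59838405]
[555.5, -226, 130] [ -1.5 101.3   0.7]
[555.5, -223, 75] [  1.2 156.3   1.7]
```

View pics/s1.png

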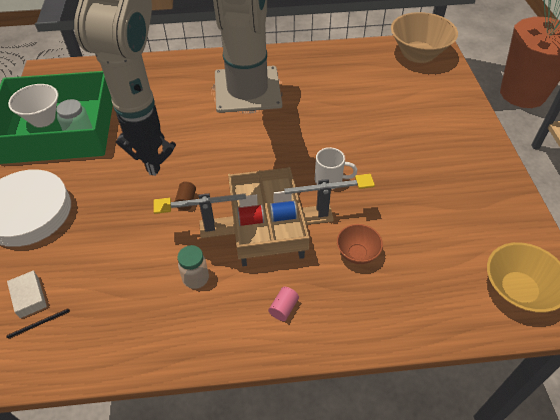

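>>> {"name": "apply_moves", "arguments": {
  "motion": [
    [0,4,0,0,0],
    [0,8,0,0,0],
    [0,10,0,0,0],
    [0,11,0,0,0],
    [0,12,0,0,0],
    [0,12.5,0,0,0],
    [0,12.5,0,0,0]
  ]
}}

```text
clock: 4.42
eef_pos: [556.9, -225.9, 106.8]
tool_rot: [-1.572, -0.0, 1.223]
force: [-0.3, 1.1, 3.4]
width: -0.5
```

Run:
```python
from cell import ctrl
from h import *
for n in("scene","wrist"):
  p=ctrl.get_image(n);cv2.imwrite(f'pics/{n}2.png',p['image'][:,:,::-1])
```

```text
(no output)
```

View pics/scene2.png

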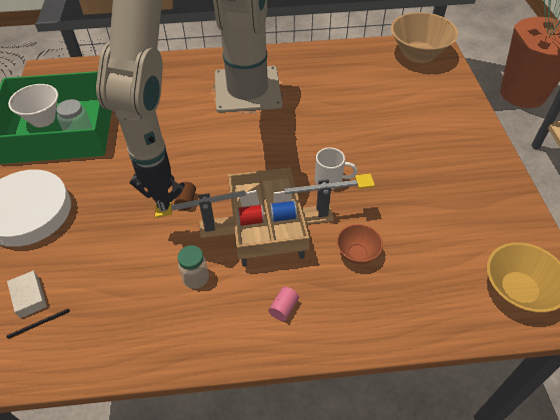

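View pics/wrist2.png

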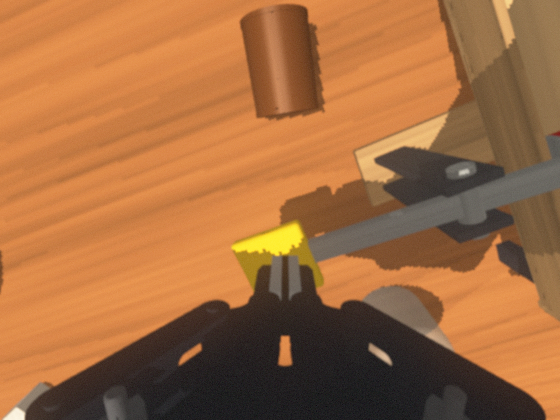

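>>> {"name": "apply_moves", "arguments": {
  "motion": [
    [0,1,0,0,0],
    [0.2,2,0,0,0],
    [0.3,2.7,0,0,0],
    [0.4,3.2,0,0,0],
    [0.4,3.2,0,0,0],
    [0.4,3.2,0,0,0],
    [0.4,3.2,0,0,0],
    [0.4,3.2,0,0,0]
  ]
}}

```text
clock: 5.52
eef_pos: [557.5, -222.8, 74.5]
tool_rot: [-1.571, 0.0, 1.223]
force: [-0.6, -0.3, 5.4]
width: 0.3
```

Run:
```python
from cell import ctrl
from h import *
for n in("scene","top"):
  p=ctrl.get_image(n);cv2.imwrite(f'pics/{n}3.png',p['image'][100:340,80:460,::-1].repeat(2,0).repeat(2,1))
```

```text
(no output)
```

View pics/scene3.png

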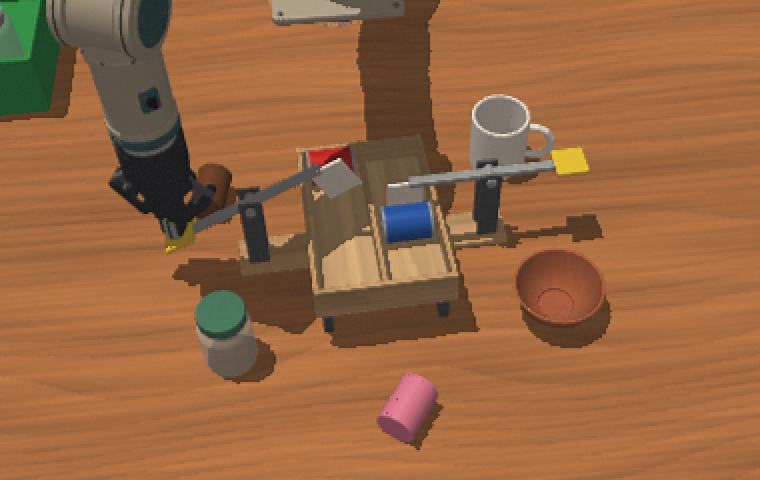

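View pics/top3.png

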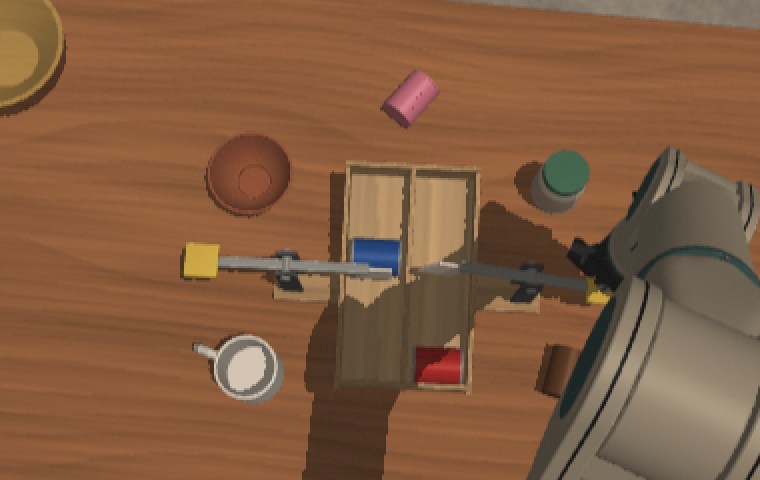

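The red tin has rolled to the front lip (top crop ~(440,365)), and the blue tin is still in place. I'll release the pedal slowly and retreat straight up.

>>> {"name": "apply_moves", "arguments": {
  "motion": [
    [0,-0.8,0,0,0],
    [0,-1.6,0,0,0],
    [0,-2.4,0,0,0],
    [0,-3.2,0,0,0],
    [0,-4,0,0,0],
    [0,-5,0,0,0],
    [0,-7,0,0,0],
    [0,-11,0,0,0],
    [0,-15,0,0,0],
    [0,-17,0,0,0],
    [0,-17,0,0,0],
    [0,-17,0,0,0],
    [0,-17,0,0,0],
    [0,-17,0,0,0]
  ]
}}

```text
clock: 7.38
eef_pos: [557.1, -222.1, 243.3]
tool_rot: [-1.569, -0.0, 1.223]
force: [-0.1, -0.1, 0.6]
width: -0.2
```

Run:
```python
from cell import ctrl
from h import *
for n in("scene","top"):
  p=ctrl.get_image(n);cv2.imwrite(f'pics/{n}4.png',p['image'][100:340,80:460,::-1].repeat(2,0).repeat(2,1))
  for q in("tin_red","tin_blue","jar","mug","bowl","pedal_right"):
    print(n,q,[( [round(v) for v in d['location']],round(d['confidence'],2)) for d in ctrl.mark_of(p,q)])
```

```text
scene tin_red [([452, -191, 24], 0.94), ([789, 35, 24], 0.74), ([443, -31, 46], 0.61), ([563, 57, 64], 0.17)]
scene tin_blue [([565, 57, 62], 0.94), ([411, 198, 0], 0.53)]
scene jar [([689, -167, -2], 0.82), ([528, 261, 114], 0.57)]
scene mug [([409, 198, 0], 0.58)]
scene bowl [([664, 229, 1], 0.64), ([541, 13, 1], 0.62)]
scene pedal_right [([555, -227, 119], 0.86)]
top tin_red [([792, 35, 23], 0.95), ([450, -191, 21], 0.89), ([440, -28, 48], 0.56)]
top tin_blue [([561, 55, 68], 0.75)]
top jar [([695, -166, -4], 0.66)]
top mug [([415, 194, -4], 0.65)]
top bowl [([662, 228, 1], 0.78)]
top pedal_right [([554, -228, 117], 0.91)]
```

View pics/scene4.png

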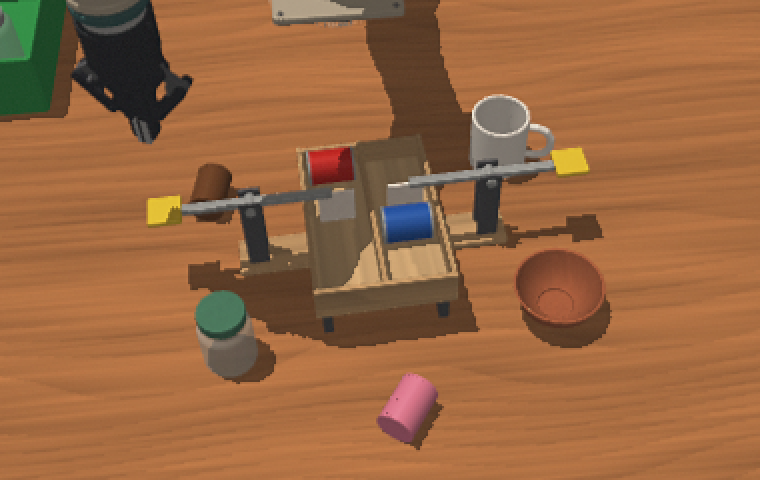

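View pics/top4.png

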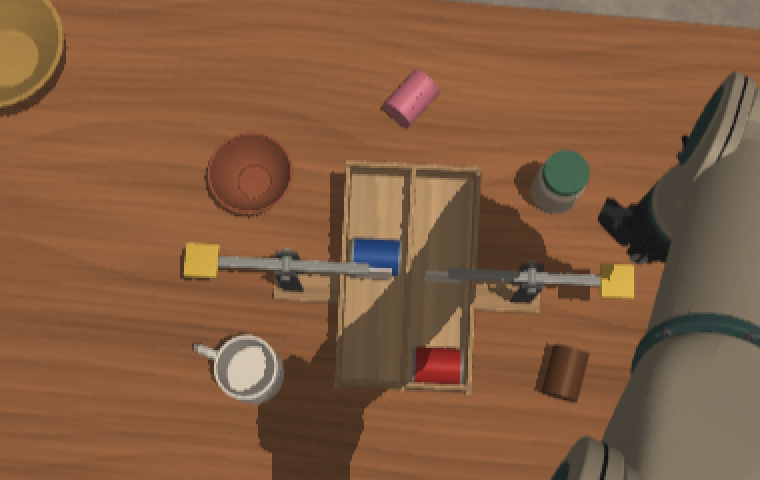

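Both gates are shut. The red tin is at the lip, at rack x of about -0.10 m, and the gripper is clear of everything. The other things haven't moved.

```bash
python3 -c "
from cell import ctrl
print(ctrl.finish_job())"
```

```text
the job is handed in; nothing more can be done
None
```

I pressed the right lane's pedal with the closed fingertips, and the red tin rolled down to the front lip. I then let the pedal come back up, retreated straight up and handed the job in at about 7.5 s. No verdict was reported.

- **Press:** the fingertips pushed the pedal down to z of about 75 mm at about 5.4 N and held it there for about half a second.
- **Red tin:** it lies about 100 mm beyond the gate line, and it looked the same in the pictures before and after the release.
- **Gates:** the right pedal is back at about 118 mm, its rest height, and both gate plates look shut. I never worked the left pedal.
- **Blue tin and bystanders:** the blue tin, jar, mug and bowl are where they were, to within about 6 mm, which is about the accuracy of the measurements.
- **Gripper:** it is about 125 mm above the pedal, and the force reading is near zero.

The detectors also reported the brown and pink look-alikes as the red tin, so I told it apart by its colour and its place in the rack. No check failed or disagreed otherwise.

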